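Swing the bench magnifier over the protractor

TASK

Swing the heavy bench magnifier round on its stand until its lens is centred over the clear protractor, take your hand off it, and see that it stays there still for three seconds before you finish. It turns very freely and is too wide to grip: push it and catch it lightly, touching only the springy black rubber edging along its two sides and not the lens or housing, without knocking it hard or letting it run into the stops of its swivel. Leave everything lying on the board where it is.

Things in the scene. Friction and masses are not known exactly. Their poses are not given: they have to be found in the camera images.
- magnifier (a joint): Turn of the white magnifier head on its upright swivel, rad. 0: it points along world -x within 0.12; positive: towards the robot's left (clockwise from above). Stops at -1.0 and +1.0. No spring. Moment of inertia about the swivel nominally 0.34 kg m2 (true value up to 30 % off), friction about 0.0006 N m, drag about 0.005 N m s/rad: it coasts very long.
- lens (a point): Centre of the clear lens, on the head's underside and centreline, 190 mm above the board. Its x points to the swivel axis, which lies exactly 320 mm along that x; y across the head; z up. The level white head is 112 mm wide with its edging, 190 to 235 mm above the board; free end 420 mm from the axis, counterweight 150 mm behind it; nothing stands above its top.
- edge_left (a point): Point on the outer face of the head's left (robot's left) edging, beside the lens centre, 320 mm from the swivel axis, 212 mm above the board. The edging is hollow black rubber along the whole side, 14 mm thick, 40 mm high, outer face 56 mm from the centreline; it gives inwards like a spring of 900 N/m over up to 10 mm and throws back about 0.7 of the speed of a touch.
- edge_right (a point): The same point on the right edging of the head, 112 mm across from the left one. The head's round dark foot (radius 105 mm) and post (radius 19 mm) under the swivel do not move.
- protractor: Clear plastic half-round protractor with black marks lying flat and loose on the board, 160 mm across its straight side (own y), 90 mm deep (own x), 4 mm thick. Origin on the board at the middle of its outline. It lies 305 to 360 mm from the swivel axis.
- lunch_tin: Aluminium lunch tin with a sliding catch, loose, 129 x 189 x 62 mm (x, y, z). Origin at the centre of its underside. Only in the way.
- jam_jar: Glass jam jar with a red twist lid, loose, radius 38 mm, 110 mm high. Origin at the centre of its underside. Only in the way.
- mug: Blue mug, loose, radius 41 mm, 92 mm high. Origin at the centre of its underside. Only in the way.
- pencil_pot: Terracotta pencil pot, loose, radius 36 mm, 100 mm high, pencils up to 160 mm. Origin at the centre of its underside. Only in the way.
Not all that is in view belongs to the job. Of the things that look like the protractor, the middle-sized one is meant.

How it is judged:
By the outcome, as a careful person would: the job done as asked, in the order asked, and still so for the second after the job is handed in, with the robot touching nothing.
It also fails if it takes over 51 s, if anything falls off the work surface, if the arm or the gripper's body presses on something with over 40 N, if the wrist force passes 120 N, or if a joint passes its speed limit or range.

ROBOT

A 6-joint arm with a two-finger parallel gripper is mounted at the origin on the work surface. World frame = base frame: x ahead of the robot, y to its left, z up, the work surface at z = 0. Lengths are in m, angles in rad, forces in N, time in s.
With the tool pointing down it reaches from about 0.15 to 0.775 m from the base axis. Payload 6.1 kg.
Tool frame: the origin (TCP) lies between the finger pads; the fingertips stand 19 mm ahead of it and the grasp point (between the pads) is the TCP; z points along the fingers, y is the line along which they close (so a half turn about z gives the same grasp; the last joint's range is limited). The gripper opens to 85 mm and grips with 20 to 120 N. Pads are 22 mm wide; open, the fingers measure 114 mm over their backs; the gripper's body (76 mm by 85 mm) begins 54 mm behind the grasp point. The pads swing forward as they close: fully open they stand 13 mm farther back than shut.
Start: joints at [1.181, 0.126, -0.04, 1.405, 0, 1.571], TCP at [0.199, 0.486, 0.25] pointing down, gripper open.
Joint ranges: [-2.72, 2.72], [-0.95, 1.95], [-1.27, 1.35], [-1.78, 2.02], [-1.46, 1.47], [-3.14, 3.14]. Speed limits (rad/s): [2.39, 2.39, 3.01, 3.14, 3.14, 3.14].

INTERFACE

Orientations are given as [roll, pitch, yaw] about the fixed x, y, z axes, in that order (R = Rz(yaw) Ry(pitch) Rx(roll)).
In Python, from plant import env, optics, workorder, boxes_of, regions_of, tip_of gives the robot as it stands.
- The arm moves only by the shell command python3 -m jog 'ROWS' [FORCE]. ROWS is text: rows parted by semicolons, each of 7 numbers parted by spaces: the shift along the tool's x, y, z as a fraction of full scale, then the turn, a rotation vector about the tool's x, y, z as a fraction of full scale, then the opening, from -1 (shut) to 1 (fully open). In form: tx ty tz wx wy wz jaw; .... A call has 1 to 8 rows; each row is the pose to reach, as a shift and turn from the pose commanded when the call began, along the tool's axes at that moment, turning the shorter way round; what a row does not reach only later rows make up. Full scale, the value 1, is 30 cm for a shift and pi rad for a turn. A row lasts 1/10 s, in which the tool goes at most 50 mm and 8.59 degrees, less where a joint would pass 70% of its speed; a pose out of reach is approached as far as the arm can. A call with a number of a shift or a turn outside -1 to 1 is refused whole. A call with a gripper value outside its range is refused whole. The fingers move at their own pace and stop on an object; FORCE is the grip in N (left out, the last holds). Time passes only in rows, so rows that repeat a pose let the fingers close. It gives the time, the measured TCP pose, the force, the opening and the grip force at its end, in the units of the state.
- env.state(): the state, without advancing time (a new reading comes with each control period).
- optics.grab_frame(name): name is "side" or "top" or "wrist"; returns the picture (384x512x3 uint8, red, green, blue); there is no depth.
- optics.camera_params(name): a dict with "fovy" (degrees; the focal length in pixels is half the picture's height over the tangent of half this angle, whatever the lens; pixels are square), "cx", "cy" (the principal point, pixels), "R" (3x3) and "t" (3): a world point X has camera coordinates R X + t. Camera axes: x right, y down, z forward; pixel columns grow to the right and rows downward; lengths in m; the calibration is good to about 2 mm. A picture is of the moment at which its call begins: read the wrist's pose just before it. camera_params takes no time and is no camera call; for the wrist camera it gives the pose at the moment of the call.
- workorder.hand_in(): hands the job in; it is judged then, once.
Trained networks look in the newest picture that a camera, given by its name, has taken for a name from the list of things; names that differ only in an ending like _2 or _b are one class to them, and where a whole thing is asked for, a point or a joint stands for the part that bears it (a point fixed in the world has none). Each returns a list of dicts, best first, with "score" (0 to 1); they miss things now and then, are a little off and sometimes report something else, mostly with a low value. They report only what shows in the picture. A call takes as long as a camera call. They do not tell look-alikes from the thing itself.
- boxes_of(name, camera): "centre" ([column, row] in pixels, amid what is visible of it).
- regions_of(name, camera): "mask" (384x512 bool, what is visible of it) and "centre" ([column, row] in pixels, amid what is visible of it).
- tip_of(name, camera): "centre" ([column, row] in pixels: a listed point, or the origin of a listed thing).
The state is a dict: "time": time; "joint_positions": joint angles; "qd": joint speeds; "effort": joint torques, N m; "tcp_pos": TCP position; "tcp_rot": TCP orientation; "wrist_force": force on the tool from outside, world axes, zero at the start; "wrist_torque": the same for the moment, N m; "grip_width": finger opening in m; "grip_force": force on a finger pad.
Only numpy, scipy, OpenCV 4.12 (cv2) and the standard library are available. Lean on these libraries where they do the work, as an engineer would, in place of code of your own. Each camera call takes 0.05 s, during which the arm holds its last target. There are 200 camera calls.

## Working session

There is one attempt and no reset: what is moved stays moved. The work goes in short steps, Python scripts to look and compute and a shell command to move; the robot and the scene stay as the last step left them, time stands still between calls to the robot, and variables do not carry over. Pictures are saved under pics/ and viewed, at most 10 in all, crops included, and the job is handed in when it is done.

```bash
ls; mkdir -p pics; cat > h.py <<'E'
import numpy as np, cv2
from plant import env, optics, workorder, boxes_of, regions_of, tip_of
def ray(cam,px):
    p=optics.camera_params(cam); f=192/np.tan(np.radians(p["fovy"])/2)
    R=np.array(p["R"]);t=np.array(p["t"])
    d=R.T@np.array([(px[0]-p["cx"])/f,(px[1]-p["cy"])/f,1]); return -R.T@t,d
def at(cam,px,z):
    c,d=ray(cam,px); return (c+d*(z-c[2])/d[2])[:3]
def proj(cam,X):
    p=optics.camera_params(cam); f=192/np.tan(np.radians(p["fovy"])/2)
    v=np.array(p["R"])@np.array(X)+np.array(p["t"]); return np.array([p["cx"]+f*v[0]/v[2],p["cy"]+f*v[1]/v[2]])
def save(cam,name,crop=None,s=1):
    im=optics.grab_frame(cam)[:,:,::-1]
    if crop: im=im[crop[1]:crop[3],crop[0]:crop[2]]
    cv2.imwrite("pics/"+name,cv2.resize(im,None,fx=s,fy=s,interpolation=cv2.INTER_CUBIC))
E
python3 - <<'E'
from h import *
np.set_printoptions(precision=3,suppress=True)
print(env.state())
save("top","t0.png",s=1.5); 
for n,z in [("lens",.19),("edge_left",.212),("edge_right",.212),("protractor",0.004)]:
    for r in tip_of(n,"top"): print("top",n,r["score"],r["centre"],at("top",r["centre"],z))
for r in regions_of("protractor","top"): print(r["score"],r["centre"],r["mask"].sum(),at("top",r["centre"],.004))
save("side","s0.png",s=1.5)
for n,z in [("lens",.19),("edge_left",.212),("edge_right",.212),("protractor",0.004)]:
    for r in tip_of(n,"side"): print("side",n,r["score"],r["centre"],at("side",r["centre"],z))
print(env.state()["time"])
for c in("top","side"): print(optics.camera_params(c))
E
```

```text
pics
{'time': 0.0, 'joint_positions': array([ 1.181,  0.126, -0.041,  1.405,  0.   ,  1.571]), 'qd': array([ 0.   ,  0.001,  0.   , -0.003, -0.001,  0.   ]), 'effort': array([  0.001, -43.591,  35.292,   0.017,  -0.   ,  -0.   ]), 'tcp_pos': array([0.199, 0.485, 0.25 ]), 'tcp_rot': array([-3.14 ,  0.   ,  2.752]), 'wrist_force': array([-0.698,  0.463, -0.432]), 'wrist_torque': array([0.001, 0.034, 0.01 ]), 'grip_force': 0.0, 'grip_width': 0.08526971841629079}
top lens 0.59 [192.5, 193.3] [0.544 0.219 0.19 ]
top edge_left 0.86 [180.2, 177.1] [0.597 0.259 0.212]
top edge_right 0.65 [202.6, 201.8] [0.511 0.181 0.212]
top protractor 0.95 [293.5, 217.6] [ 0.469 -0.149  0.004]
top protractor 0.56 [341.0, 137.0] [ 0.792 -0.348  0.004]
top protractor 0.51 [307.4, 178.3] [ 0.625 -0.208  0.004]
top protractor 0.29 [356.6, 225.7] [ 0.435 -0.394  0.004]
0.83 [293.3, 223.5] 424 [ 0.446 -0.148  0.004]
0.63 [341.1, 146.9] 836 [ 0.751 -0.347  0.004]
0.55 [307.8, 184.2] 167 [ 0.601 -0.209  0.004]
side lens 0.9 [223.2, 150.5] [0.551 0.238 0.19 ]
side edge_left 0.72 [227.2, 142.2] [0.575 0.255 0.212]
side edge_right 0.77 [218.1, 154.1] [0.512 0.184 0.212]
side protractor 0.86 [248.1, 261.0] [ 0.473 -0.166  0.004]
side protractor 0.75 [294.8, 254.9] [ 0.624 -0.206  0.004]
side protractor 0.63 [366.2, 271.1] [ 0.793 -0.363  0.004]
0.55
{'fovy': 51.07763351951755, 'cx': 252.74249296014003, 'cy': 193.26936998076974, 'R': array([[-0.01 , -1.   , -0.002],
       [-0.991,  0.011, -0.136],
       [ 0.136,  0.001, -0.991]]), 't': array([0.016, 0.562, 1.514])}
{'fovy': 51.94871290106871, 'cx': 249.6909373500897, 'cy': 188.98932932071162, 'R': array([[ 0.912, -0.41 , -0.01 ],
       [-0.242, -0.519, -0.819],
       [ 0.331,  0.75 , -0.573]]), 't': array([-0.504,  0.266,  1.254])}
```

View pics/t0.png

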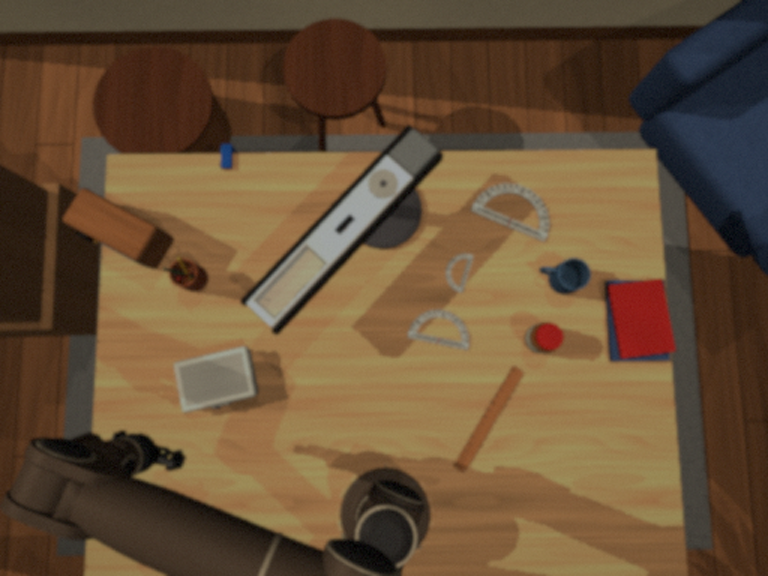

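View pics/s0.png

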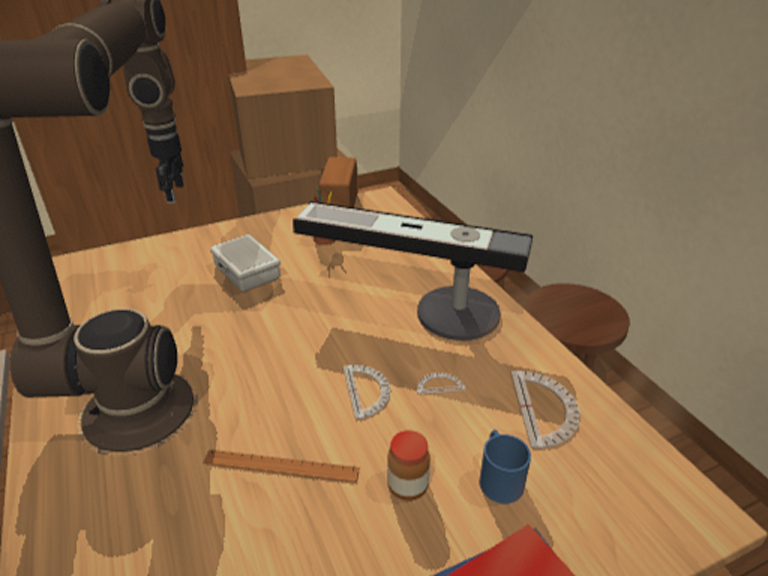

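Top view: three protractors at raw pixels (341,141) large, (307,181) small and (293,218) middle. The middle one is meant. The head points towards the pot, with its swivel near (255,123). I'll check the choice in a crop and fit the geometry.

```bash
cat >> h.py <<'E'
from scipy.optimize import minimize
def headpts(ax,ay,th):
    u=np.array([-np.cos(th),np.sin(th)]);n=np.array([np.sin(th),np.cos(th)])
    return [np.r_[np.array([ax,ay])+a*u+b*n,z] for a in(-.15,.42) for b in(-.056,.056) for z in(.19,.235)]
def hull(cam,p):
    P=np.array([proj(cam,X) for X in headpts(*p)],np.float32); m=np.zeros((384*4,512*4),np.uint8)
    cv2.fillConvexPoly(m,np.round(cv2.convexHull(P)[:,0]*4+1.5).astype(np.int32),255)
    return cv2.resize(m,(512,384),interpolation=cv2.INTER_AREA)/255.
def iou(cams,p):
    s=0
    for c,m in cams.items(): h=hull(c,p); s+=np.minimum(h,m).sum()/np.maximum(h,m).sum()
    return s/len(cams)
E
python3 - <<'E'
from h import *
np.set_printoptions(precision=4,suppress=True)
im={c:optics.grab_frame(c) for c in("top","side")}
ms={c:regions_of("magnifier",c)[0]["mask"].astype(float) for c in im}
for c in im: np.save(c+"mask.npy",ms[c]); np.save(c+".npy",im[c])
print(at("top",(254.7,122.7),.235))
for cams in(ms,{"top":ms["top"]},{"side":ms["side"]}):
    r=minimize(lambda p:-iou(cams,p),[.77,0,.76],method="Nelder-Mead",options=dict(initial_simplex=[[.77,0,.76],[.79,0,.76],[.77,.02,.76],[.77,0,.82]],xatol=3e-4,fatol=1e-4)); print(list(cams),r.x,r.fun)
out=[]
for c,b in(("top",(255,160,365,235)),("side",(215,220,325,295))):
    k=im[c][b[1]:b[3],b[0]:b[2],::-1]; out.append(cv2.resize(k,None,fx=6,fy=4*1.0 if 0 else 6,interpolation=cv2.INTER_CUBIC)[:, :660])
o=np.vstack(out); cv2.imwrite("pics/c0.png",cv2.resize(o,None,fx=2/3,fy=2/3)); print(o.shape)
E
```

```text
[0.7811 0.0001 0.235 ]
['top', 'side'] [ 0.7843 -0.0036  0.7548] -0.9351085585519792
['top'] [ 0.7827 -0.0024  0.7563] -0.9367220957439645
['side'] [ 0.7866 -0.0026  0.7619] -0.9434214104781079
(900, 660, 3)
```

View pics/c0.png

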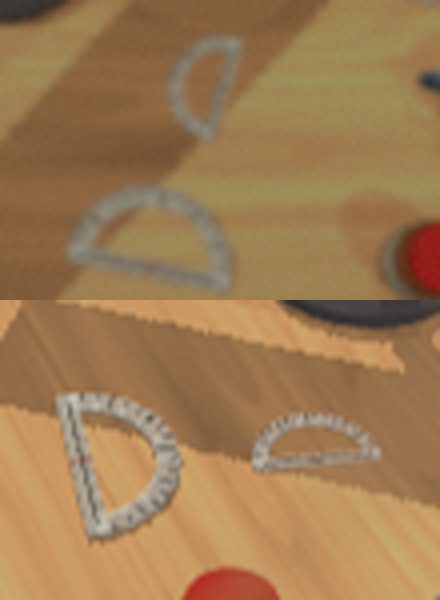

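```bash
python3 - <<'E'
from h import *
np.set_printoptions(precision=4,suppress=True)
A=np.array([.783,-.002])
for c,o,pts in(("top",(255,160),[(68,260),(226,291),(148,185)]),("side",(215,220),[(60,96),(95,241),(181,161)])):
    P=[at(c,(o[0]+a/4-.4,o[1]+b/4-.4),.003)[:2] for a,b in pts]
    w=np.linalg.norm(P[0]-P[1]); m=(P[0]+P[1])/2; e=(P[1]-P[0])/w; n=np.array([-e[1],e[0]]); d=(P[2]-m)@n
    if d<0:n=-n
    ctr=m+.045*n; v=ctr-A
    print(c,P,"w",w,"d",d,"ctr",ctr,"dist",np.linalg.norm(v),"th",np.arctan2(v[1],-v[0]))
# axis as constrained by lens distance
p=[.7835,-.003,.757]
for th in(.757,):
    u=np.array([-np.cos(th),np.sin(th)]); print("lens",A+.32*u)
s=env.state(); print(s["time"])
E
```

```text
top [array([ 0.4426, -0.0628]), array([ 0.4109, -0.2163]), array([ 0.5155, -0.1427])] w 0.15672610779157478 d 0.08752975277052563 ctr [ 0.4708 -0.1487] dist 0.34491094326735844 th -0.4391856845816572
side [array([ 0.449 , -0.0633]), array([ 0.4128, -0.2265]), array([ 0.5101, -0.1768])] w 0.1671336353598801 d 0.08417666141604756 ctr [ 0.4749 -0.1546] dist 0.34385474681517947 th -0.4599256814071243
lens [0.5504 0.2178]
0.75
```

```bash
python3 -m jog '-.967 .18 .11 0 0 .35 -1;-.967 .18 .11 0 0 .35 -1;-.967 .18 .11 0 0 .35 -1;-.967 .18 .11 0 0 .35 -1;-.967 .18 .11 0 0 .35 -1;-.967 .18 .11 0 0 .35 -1;-.967 .18 .11 0 0 .35 -1;-.967 .18 .11 0 0 .35 -1' 30; python3 - <<'E'
from h import *
s=env.state(); p=s["tcp_pos"];y=s["tcp_rot"][2]; print(s["tcp_pos"],s["tcp_rot"],s["grip_width"])
g=np.array([.6136,.2837,.217])-p; print("row",(g[0]*np.cos(y)+g[1]*np.sin(y))/.3,(g[0]*np.sin(y)-g[1]*np.cos(y))/.3,-g[2]/.3,"wz",(y-.814)/np.pi)
E
```

```text
time: 1.55
tcp_pos: [0.49, 0.4243, 0.216]
tcp_rot: [-3.14, 0.001, 1.645]
wrist_force: [0.5, -0.5, 0.0]
grip_width: 0.0001
grip_force: 0.0
[0.48998367 0.4243433  0.21598966] [-3.14017544e+00  9.89547075e-04  1.64525731e+00] 0.00010645373811388676
row -0.49816559659280096 0.37603677350156295 -0.0033678019808329926 wz 0.26459741845271095
```

```bash
python3 -m jog '-.498 .376 0 0 0 .265 -1;-.498 .376 0 0 0 .265 -1;-.498 .376 0 0 0 .265 -1;-.498 .376 0 0 0 .265 -1;-.498 .376 0 0 0 .265 -1;-.498 .376 0 0 0 .265 -1;-.498 .376 0 0 0 .265 -1'; python3 - <<'E'
from h import *
s=env.state(); print(s["wrist_force"])
save("side","s1.png",(170,70,370,220),3.8)
print(regions_of("magnifier","side")[0]["score"],env.state()["time"])
save("wrist","w1.png",None,1)
E
```

```text
time: 2.25
tcp_pos: [0.6133, 0.285, 0.217]
tcp_rot: [-3.141, 0.0, 0.819]
wrist_force: [0.2, 1.0, 0.2]
grip_width: -0.0001
grip_force: 0.0
[0.15634391 0.98219478 0.17532526]
0.87 2.35
```

View pics/s1.png

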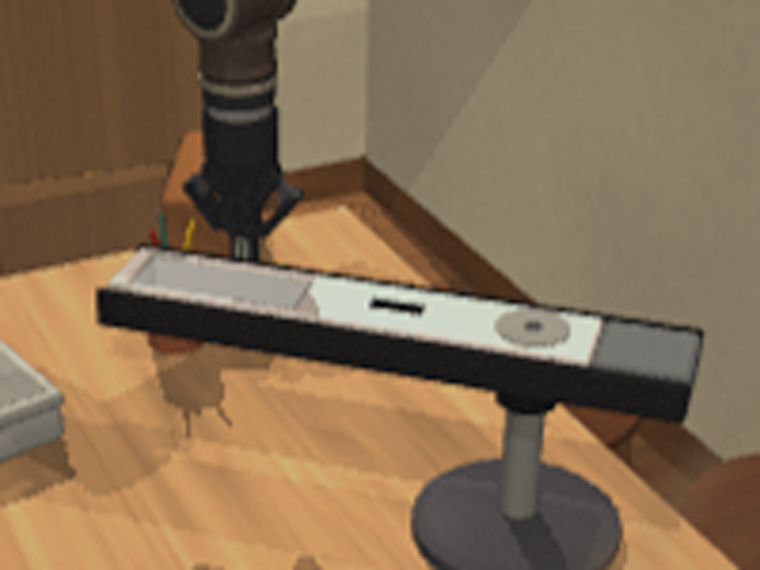

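```bash
python3 -m jog '-.015 0 0 0 0 0 -1;-.03 0 0 0 0 0 -1;-.042 0 0 0 0 0 -1;-.052 0 0 0 0 0 -1;-.062 0 0 0 0 0 -1;-.072 0 0 0 0 0 -1;-.082 0 0 0 0 0 -1;-.092 0 0 0 0 0 -1'; python3 -m jog '-.01 0 0 0 0 0 -1;-.02 0 0 0 0 0 -1;-.03 0 0 0 0 0 -1;-.04 0 0 0 0 0 -1'; cat >> h.py <<'E'
def theta(cams=("top","side"),w=.15,th0=None):
    # angle from head mask, axis fixed; reports per camera with time
    o=[]
    for c in cams:
        t=env.state()["time"]; optics.grab_frame(c); r=regions_of("magnifier",c)
        if not r: continue
        m={c:r[0]["mask"].astype(float)}
        ths=np.arange(-1,1.01,.04); k=ths[np.argmax([iou(m,(.783,-.0025,a)) for a in ths])]
        f=np.arange(k-.06,k+.061,.005); v=[iou(m,(.783,-.0025,a)) for a in f]
        j=np.array(v)>max(v)-.12; q=np.polyfit(f[j],np.array(v)[j],2)
        i=int(np.argmax(v)); o.append((round(t,2),c,round(float(f[i]),4),round(float(-q[1]/2/q[0]),4),round(float(v[i]),3)))
    return o
E
python3 - <<'E'
from h import *
print(theta())
for c in("top","side"):
    m={c:np.load(c+"mask.npy")}; f=np.arange(.7,.82,.005); v=[iou(m,(.783,-.0025,a)) for a in f]; print(c,f[np.argmax(v)],max(v))
E
```

```text
time: 3.2
tcp_pos: [0.594, 0.2653, 0.2173]
tcp_rot: [-3.142, -0.0, 0.82]
wrist_force: [-0.2, 0.1, 0.0]
grip_width: 0.0001
grip_force: 0.3
time: 3.6
tcp_pos: [0.5857, 0.2564, 0.2173]
tcp_rot: [3.142, 0.0, 0.82]
wrist_force: [-0.4, -0.2, -0.8]
grip_width: -0.0001
grip_force: 0.0
[(3.6, 'top', 0.7, 0.7027, 0.814), (3.7, 'side', 0.7, 0.6974, 0.907)]
top 0.76 0.933841376319689
side 0.765 0.9344889413597841
```

```bash
python3 -m jog '0 0 -.15 0 0 0 -1;0 0 -.283 0 0 0 -1;-.667 .5 -.283 0 0 -.28 -1;-.667 .5 -.283 0 0 -.28 -1;-.667 .5 -.283 0 0 -.28 -1;-.667 .5 -.283 0 0 -.28 -1;-.667 .5 -.283 0 0 -.28 -1;-.667 .5 -.283 0 0 -.28 -1';  python3 - <<'E'
from h import *
print(theta()); s=env.state(); p=s["tcp_pos"];y=s["tcp_rot"][2]
g=np.array([.538,-.236,.30])-p; print("row",(g[0]*np.cos(y)+g[1]*np.sin(y))/.3,(g[0]*np.sin(y)-g[1]*np.cos(y))/.3,-g[2]/.3,"wz",(y-2.001)/np.pi)
E
```

```text
time: 4.6
tcp_pos: [0.5584, 0.0041, 0.3026]
tcp_rot: [3.141, 0.001, 1.691]
wrist_force: [0.1, 0.4, -0.4]
grip_width: 0.0
grip_force: 0.0
[(4.6, 'top', 0.55, 0.5546, 0.69), (4.7, 'side', 0.56, 0.5445, 0.859)]
row -0.8007641549241208 -0.16279935024904305 0.007491493991748459 wz -0.10061720159319526
```

```bash
python3 -m jog '-.8 -.163 0 0 0 -.1 -1;-.8 -.163 0 0 0 -.1 -1;-.8 -.163 0 0 0 -.1 -1;-.8 -.163 0 0 0 -.1 -1;-.8 -.163 0 0 0 -.1 -1;-.8 -.163 0 0 0 -.1 -1;-.8 -.163 .276 0 0 -.1 -1;-.8 -.163 .276 0 0 -.1 -1';  python3 - <<'E'
from h import *
print(theta(),theta()); s=env.state(); print(s["time"],s["tcp_pos"],s["tcp_rot"])
E
```

```text
time: 5.6
tcp_pos: [0.5394, -0.2351, 0.2174]
tcp_rot: [3.141, -0.0, 2.001]
wrist_force: [0.7, 0.3, -0.6]
grip_width: 0.0
grip_force: 0.0
[(5.6, 'top', 0.4, 0.3981, 0.949), (5.7, 'side', 0.38, 0.3875, 0.763)] [(5.8, 'top', 0.37, 0.3669, 0.948), (5.9, 'side', 0.37, 0.3633, 0.725)]
6.0 [ 0.53998412 -0.23594407  0.22184826] [3.13901818e+00 2.83193310e-03 2.00349708e+00]
```

```bash
python3 - <<'E'
from h import *
s=env.state();p=s["tcp_pos"];th=-.43
u=np.array([-np.cos(th),np.sin(th)]);n=np.array([np.sin(th),np.cos(th)]);A=np.array([.783,-.0025])
print("r",(p[:2]-A)@u,"d",-(p[:2]-A)@n,p)
E
python3 -m jog '.05 0 0 0 0 0 -1;.1 0 0 0 0 0 -1;.15 0 0 0 0 0 -1;.168 0 0 0 0 0 -1;.168 0 0 0 0 0 -1;.168 0 0 0 0 0 -1;.168 0 0 0 0 0 -1;.168 0 0 0 0 0 -1'
python3 -m jog '0 0 0 0 0 0 -1;0 0 0 0 0 0 -1;0 0 0 0 0 0 -1;0 0 0 0 0 0 -1;0 0 0 0 0 0 -1;0 0 0 0 0 0 -1;0 0 0 0 0 0 -1;0 0 0 0 0 0 -1'
python3 -m jog '0 0 0 0 0 0 -1;0 0 0 0 0 0 -1;0 0 0 0 0 0 -1;0 0 0 0 0 0 -1;0 0 0 0 0 0 -1'
python3 - <<'E'
from h import *
s=env.state();p=s["tcp_pos"];th=-.43
u=np.array([-np.cos(th),np.sin(th)]);n=np.array([np.sin(th),np.cos(th)]);A=np.array([.783,-.0025])
print("r",(p[:2]-A)@u,"d",-(p[:2]-A)@n,p)
print(theta(),theta(("top",)),env.state()["time"])
E
```

```text
r 0.31820913124383216 d 0.11088643823855382 [ 0.53998412 -0.23594407  0.22184826]
time: 6.8
tcp_pos: [0.5177, -0.1907, 0.2192]
tcp_rot: [-3.141, -0.0, 2.003]
wrist_force: [1.0, 0.8, -0.7]
grip_width: 0.0003
grip_force: 0.0
time: 7.6
tcp_pos: [0.5176, -0.1903, 0.2194]
tcp_rot: [3.142, -0.0, 2.003]
wrist_force: [0.1, -0.5, -0.7]
grip_width: -0.0001
grip_force: 0.0
time: 8.1
tcp_pos: [0.5176, -0.1903, 0.2194]
tcp_rot: [-3.142, 0.0, 2.003]
wrist_force: [0.0, -0.7, -0.4]
grip_width: -0.0
grip_force: 0.0
r 0.3195474978241296 d 0.060085080158083996 [ 0.51758998 -0.1903253   0.21940952]
[(8.1, 'top', 0.045, 0.0481, 0.942), (8.2, 'side', 0.035, 0.0339, 0.77)] [(8.3, 'top', 0.015, 0.0159, 0.946)] 8.4
```

```bash

python3 -m jog '0 0 0 0 0 0 -1;0 0 0 0 0 0 -1;0 0 0 0 0 0 -1;0 0 0 0 0 0 -1;0 0 0 0 0 0 -1;0 0 0 0 0 0 -1;0 0 0 0 0 0 -1;0 0 0 0 0 0 -1' >/dev/null
python3 -m jog '0 0 0 0 0 0 -1;0 0 0 0 0 0 -1;0 0 0 0 0 0 -1;0 0 0 0 0 0 -1;0 0 0 0 0 0 -1;0 0 0 0 0 0 -1;0 0 0 0 0 0 -1;0 0 0 0 0 0 -1' >/dev/null
python3 - <<'E'
from h import *
print(theta(("top",)),theta(("side",)),theta(("top",)),env.state()["time"])
E
```

```text
[(10.0, 'top', -0.2, -0.201, 0.943)] [(10.1, 'side', -0.22, -0.214, 0.734)] [(10.2, 'top', -0.23, -0.2282, 0.911)] 10.3
```

```bash

python3 -m jog '0 0 0 0 0 0 -1;0 0 0 0 0 0 -1;0 0 0 0 0 0 -1;0 0 0 0 0 0 -1;0 0 0 0 0 0 -1;0 0 0 0 0 0 -1;0 0 0 0 0 0 -1;0 0 0 0 0 0 -1' >/dev/null
python3 -m jog '0 0 0 0 0 0 -1;-.0052 0 0 0 0 0 -1;-.0104 0 0 0 0 0 -1;-.0156 0 0 0 0 0 -1;-.0208 0 0 0 0 0 -1;-.026 0 0 0 0 0 -1;-.0312 0 0 0 0 0 -1;-.0364 0 0 0 0 0 -1'
python3 -m jog '-.0052 0 0 0 0 0 -1;-.0104 0 0 0 0 0 -1;-.0156 0 0 0 0 0 -1;-.0208 0 0 0 0 0 -1;-.026 0 0 0 0 0 -1;-.0312 0 0 0 0 0 -1;-.0364 0 0 0 0 0 -1'
python3 - <<'E'
from h import *
print(theta(),theta(),theta(("top",)),env.state()["time"],env.state()["tcp_pos"])
E
```

```text
time: 11.9
tcp_pos: [0.5222, -0.2004, 0.2194]
tcp_rot: [-3.142, 0.0, 2.003]
wrist_force: [-0.2, -0.7, 0.1]
grip_width: -0.0001
grip_force: 0.3
time: 12.6
tcp_pos: [0.5268, -0.2103, 0.2194]
tcp_rot: [3.142, 0.0, 2.003]
wrist_force: [1.0, -0.0, -0.1]
grip_width: 0.0001
grip_force: 0.0
[(12.6, 'top', -0.445, -0.4385, 0.889), (12.7, 'side', -0.46, -0.4503, 0.683)] [(12.8, 'top', -0.44, -0.4379, 0.874), (12.9, 'side', -0.46, -0.4458, 0.678)] [(13.0, 'top', -0.445, -0.4374, 0.879)] 13.1 [ 0.52673179 -0.21009348  0.2194289 ]
```

```bash

python3 -m jog '-.05 0 0 0 0 0 -1;-.15 0 0 0 0 0 -1;-.25 0 0 0 0 0 -1;-.35 0 0 0 0 0 -1;-.4 0 0 0 0 0 -1;-.4 0 0 0 0 0 -1;-.4 0 0 0 0 0 -1;-.4 0 0 0 0 0 -1'
python3 - <<'E'
from h import *
print(theta(),theta(("top",)))
E
python3 -m jog '0 0 0 0 0 0 -1;0 0 0 0 0 0 -1;0 0 0 0 0 0 -1;0 0 0 0 0 0 -1;0 0 0 0 0 0 -1;0 0 0 0 0 0 -1;0 0 0 0 0 0 -1;0 0 0 0 0 0 -1' >/dev/null
python3 -m jog '0 0 0 0 0 0 -1;0 0 0 0 0 0 -1;0 0 0 0 0 0 -1;0 0 0 0 0 0 -1;0 0 0 0 0 0 -1;0 0 0 0 0 0 -1;0 0 0 0 0 0 -1;0 0 0 0 0 0 -1' >/dev/null
python3 - <<'E'
from h import *
np.set_printoptions(precision=4,suppress=True)
save("top","t2.png",(195,90,365,240),4)
for n in("lens","edge_left","edge_right"):
    r=tip_of(n,"top")[0]; q=at("top",r["centre"],.19 if n=="lens" else .212); print(n,r["score"],q,np.arctan2(q[1]+.0025,.783-q[0]))
print(theta(),theta(),env.state()["time"])
E
```

```text
time: 13.9
tcp_pos: [0.5768, -0.3187, 0.2194]
tcp_rot: [-3.142, -0.0, 2.003]
wrist_force: [-0.2, 0.4, 0.4]
grip_width: 0.0001
grip_force: 0.0
[(13.9, 'top', -0.45, -0.4448, 0.926), (14.0, 'side', -0.46, -0.4494, 0.651)] [(14.1, 'top', -0.445, -0.4437, 0.941)]
lens 0.93 [ 0.4971 -0.1352  0.19  ] -0.43447532830583435
edge_left 0.8 [ 0.4652 -0.0822  0.212 ] -0.24565813297498726
edge_right 0.63 [ 0.5178 -0.1991  0.212 ] -0.637931622522438
[(16.0, 'top', -0.445, -0.4444, 0.958), (16.1, 'side', -0.455, -0.4476, 0.645)] [(16.2, 'top', -0.445, -0.4455, 0.956)] 16.4
```

View pics/t2.png

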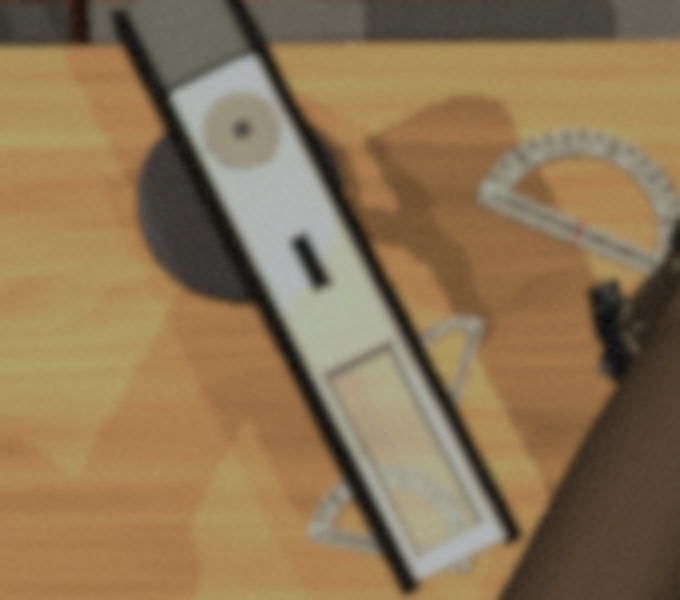

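The lens sits over the middle protractor, seen at crop pixel (395,515). The head reads −0.445 rad against a target of −0.449. One last stillness check before I hand in.

```bash

for i in 1 2; do :; done
python3 -m jog '0 0 0 0 0 0 -1;0 0 0 0 0 0 -1;0 0 0 0 0 0 -1;0 0 0 0 0 0 -1;0 0 0 0 0 0 -1;0 0 0 0 0 0 -1;0 0 0 0 0 0 -1;0 0 0 0 0 0 -1' >/dev/null
python3 -m jog '0 0 0 0 0 0 -1;0 0 0 0 0 0 -1;0 0 0 0 0 0 -1;0 0 0 0 0 0 -1;0 0 0 0 0 0 -1;0 0 0 0 0 0 -1;0 0 0 0 0 0 -1;0 0 0 0 0 0 -1' >/dev/null
python3 -m jog '0 0 0 0 0 0 -1;0 0 0 0 0 0 -1;0 0 0 0 0 0 -1;0 0 0 0 0 0 -1;0 0 0 0 0 0 -1;0 0 0 0 0 0 -1;0 0 0 0 0 0 -1;0 0 0 0 0 0 -1' >/dev/null
python3 - <<'E'
from h import *
a=theta()+theta(); print(a)
t=[x[3] for x in a if x[1]=="top"]; s=[x[3] for x in a if x[1]=="side"]
if abs(np.mean(t)+.445)<.004 and abs(np.mean(s)+.448)<.005: print(workorder.hand_in())
E
```

```text
[(18.8, 'top', -0.44, -0.4429, 0.939), (18.9, 'side', -0.46, -0.4494, 0.637), (19.0, 'top', -0.44, -0.4425, 0.937), (19.1, 'side', -0.46, -0.45, 0.624)]
the job is handed in; nothing more can be done
None
```

The magnifier's lens is centred over the middle-sized protractor to within about 2 mm by my camera measurements. It took one light push and one light catch, both aimed at the rubber edging. The head then stayed still, hand off, for over six seconds before I handed the job in at about 19 s.

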